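# Shift the sieve shaker's gated speed lever to full speed

### The job

Two grey control boxes with the same black-knobbed lever stand on the bench. On the one whose top plate has the zigzag gate (the sieve shaker's speed control), guide the lever out of its one-dot slot, through the middle slot, and on to the closed far end of the last slot (three dots); let go of it there. Leave the lever of the other box, the one with a single straight slot, as it is.

Things in the scene. Friction and masses are not known exactly. Their poses are not given: they have to be found in the camera images.
- speed_box: Fixed grey box 116 (x) x 150 (y) x 60 mm high. Origin: centre of underside; x away from the robot (turned up to 0.3 rad), y left, z up. In its top plate, three slots along x, 24 mm wide, x = -37 to +37, centred on y = +40 (first, one dot), 0 (middle, two), -40 (last, three). 24 mm crossings join first and middle along the line x = +25, middle and last along x = -25; solid elsewhere.
- speed_knob (a point): Centre of the speed lever's black knob, upright, round, 28 mm thick, 38 high, 109 mm above the bench (49 above the plate), on a 10 mm shaft, bare for 30 mm over the plate; so the axis has 7 mm play in slots and crossings and stops at x = +-32. Slides level, upright, no lifting, 1.5 N friction each way, stays where left. Starts in the first slot's near half. Axes as speed_box.
- last_slot_end (a point): Where the lever's axis shall stand at the end: at the far end of the last slot, at plate height, at x = +30, y = -40 mm of speed_box (2 mm short of the end stop). Axes as speed_box. The lever's way, in mm of speed_box: along the first slot to (25, 40), across to (25, 0), back along the middle slot to (-25, 0), across to (-25, -40), away along the last slot to this point.
- damper_knob (a point): Centre of the same black knob on the lever of the other fixed grey box (same housing and heights, but one straight slot along its x, in which the lever starts anywhere and slides with 1.5 N friction); to be left alone. The two boxes stand side by side, centres about 210 to 270 mm apart in y, and swap places from run to run.

How it is judged:
On the way:
1. the lever passes through the middle slot of the zigzag gate (y of speed_knob in the frame of speed_box between -0.011 and 0.011 m and x of speed_knob in the frame of speed_box between -0.015 and 0.015 m), for 0.03 s.
At the end, for the whole second after the job is handed in: The speed lever stands at the far end of the last (three-dot) slot, its axis within 15 mm of last_slot_end; the other box's lever is within 10 mm of where it was (horizontal distance between speed_knob and last_slot_end below 0.015 m and distance of damper_knob from where it was at the start of the episode below 0.01 m); the robot touches nothing.
It fails at once if the lever of the box with the straight slot is moved by more than 10 mm (distance of damper_knob from where it was at the start of the episode above 0.01 m).
It also fails if it takes over 40 s, if anything falls off the work surface, if the arm or the gripper's body presses on something with over 40 N, if the wrist force passes 120 N, or if a joint passes its speed limit or range.

### The arm

A 6-joint arm with a two-finger parallel gripper is mounted at the origin on a cart in front of the work surface, level with it; the furniture and walls round the work are solid. World frame = base frame: x ahead of the robot, y to its left, z up, the work surface at z = 0. Lengths are in m, angles in rad, forces in N, time in s.
With the tool pointing down it reaches from about 0.35 to 0.775 m from the base axis. Payload 5.5 kg.
Tool frame: the origin (TCP) lies between the finger pads; the fingertips stand 8 mm ahead of it and the grasp point (between the pads) lies 11 mm behind it; z points along the fingers, y is the line along which they close (so a half turn about z gives the same grasp; the last joint's range is limited). The gripper opens to 85 mm and grips with 20 to 120 N. Pads are 22 mm wide; open, the fingers measure 114 mm over their backs; the gripper's body (76 mm by 85 mm) begins 54 mm behind the grasp point. The pads swing forward as they close: fully open they stand 13 mm farther back than shut.
Start: joints at [-1.27, 0.313, 0.046, 1.304, 0, 1.431], TCP at [0.245, -0.52, 0.239] pointing down, gripper open.
Joint ranges: [-2.76, 2.76], [-0.86, 1.69], [-1.03, 1.26], [-2.2, 2.34], [-1.47, 1.5], [-3.14, 3.14]. Speed limits (rad/s): [2.57, 2.57, 3.14, 3.14, 3.14, 3.14].

### API

Orientations are given as a unit quaternion [w, x, y, z].
In Python, from workcell import status, vision, job gives the robot as it stands. The module is installed in compiled form; this text tells all that it offers.
- The arm moves only by the tool apply_moves, never from a script. Its argument "moves" is one flat list of numbers, 6 for each row, row after row: the shift along the world's x, y, z in units of 25 mm (1.0 is 25 mm), then the turn, a rotation vector about the world's x, y, z in rad. In form: [x, y, z, rx, ry, rz, x, y, z, rx, ry, rz, ...]. A call has 1 to 20 rows; each row is the pose to reach, as a shift and turn from the pose commanded when the call began; what a row does not reach only later rows make up. A row lasts 1/12 s, in which the tool goes at most 41.7 mm and 7.16 degrees, less where a joint would pass 70% of its speed; a pose out of reach is approached as far as the arm can. A call with a gripper value outside its range is refused whole. "claw" is the opening in per cent of the stroke, from 0 (shut) to 100 (fully open), set as the call begins (left out, the last holds). The fingers move at their own pace and stop on an object; "newtons" is the grip in N (left out, the last holds). Time passes only in rows, so rows that repeat a pose let the fingers close. It gives the time, the measured TCP pose, the force, the opening and the grip force at its end, in the units of the state.
- status.get_state(): the state, without advancing time (a new reading comes with each control period).
- vision.read_camera(name): name is "scene" or "top" or "wrist"; returns a dict with "image" (480x640x3 uint8, blue, green, red), "camera_matrix" (3x3 intrinsics, pixels), "camera_from_world" (4x4, takes a point from world to camera coordinates). Camera axes: x right, y down, z forward; pixel columns grow to the right and rows downward; lengths in m; the calibration is good to about 2 mm. A picture is of the moment at which its call begins. There is no depth.
- job.hand_in(): hands the job in; it is judged then, once.
The state is a dict: "clock": time; "joint_pos": joint angles; "qvel": joint speeds; "tau": joint torques, N m; "tcp_pos": TCP position; "orientation": TCP orientation; "wrist_force": force on the tool from outside, world axes, zero at the start; "ft_torque": the same for the moment, N m; "finger_gap": finger opening in m; "grip_force": force on a finger pad.
Only numpy, scipy, OpenCV 4.12 (cv2) and the standard library are available. Lean on these libraries where they do the work, as an engineer would, in place of code of your own. Each camera call takes 0.05 s, during which the arm holds its last target. There are 200 camera calls.

## Working session

There is one attempt and no reset: what is moved stays moved. The work goes in short steps, Python scripts to look and compute and a tool call to move; the robot and the scene stay as the last step left them, time stands still between calls to the robot, and variables do not carry over. Pictures are saved under pics/ and viewed, at most 10 in all, crops included, and the job is handed in when it is done.

Besides the shell and the picture viewer there is one more tool, called after "Emit:" as name(argument=value, ...) on one line, values as JSON. apply_moves: Moves the arm, as the interface text tells. Its arguments: {"type":"object","properties":{"moves":{"type":"array","items":{"type":"number"}},"claw":{"type":"number"},"newtons":{"type":"number"}},"required":["moves"]}

```bash
mkdir -p pics; python3 - <<'E'
from workcell import status, vision
import cv2, numpy as np, pickle
s=status.get_state(); print(s['tcp_pos'],s['orientation'],s['clock'],s['finger_gap'])
d={}
for n in("top","scene"):
    r=vision.read_camera(n); d[n]=r; cv2.imwrite(f"pics/{n}0.png",r["image"])
pickle.dump(d,open("cams.pkl","wb"))
E
```

```text
[ 0.24515868 -0.51957396  0.2384034 ] [-9.11405281e-04  9.75816121e-01  2.18591082e-01 -7.80696779e-05] 0.0 0.08527977675448836
```

View pics/top0.png

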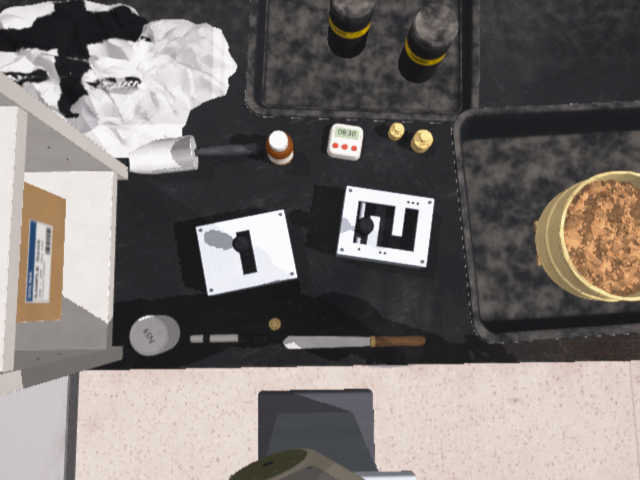

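View pics/scene0.png

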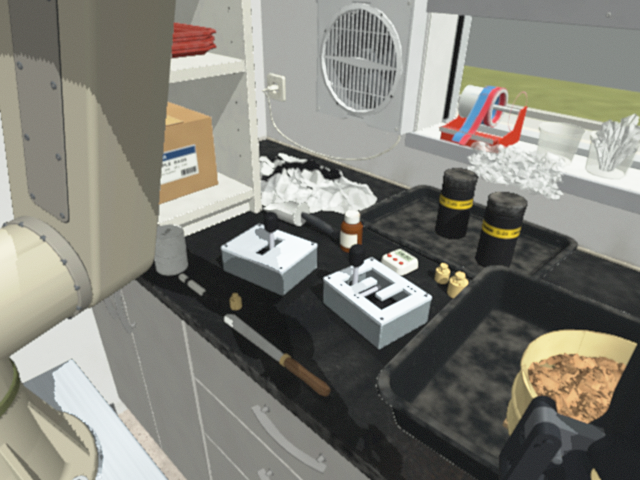

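The top view shows the zigzag box on the right, with its plate around (387,227), its knob at about (365,226) and three dots at the top right. The straight-slot box is on the left, with its plate around (247,253) and its knob at about (240,243).

```bash
cat > h.py <<'E'
import cv2, numpy as np
def ray(r,uv,z):
    K=r["camera_matrix"];T=r["camera_from_world"];R=T[:3,:3];c=-R.T@T[:3,3]
    uv=np.atleast_2d(np.float64(uv)); d=np.c_[uv,np.ones(len(uv))]@np.linalg.inv(K).T@R
    return c+d*((z-c[2])/d[:,2])[:,None]
def proj(r,P):
    P=np.atleast_2d(P);T=r["camera_from_world"];q=(P@T[:3,:3].T+T[:3,3])@r["camera_matrix"].T
    return q[:,:2]/q[:,2:]
def box2w(c,yaw,p):
    p=np.atleast_2d(p);R=np.array([[np.cos(yaw),-np.sin(yaw)],[np.sin(yaw),np.cos(yaw)]]);return c+p@R.T
E
python3 - <<'E'
import pickle; from h import *
d=pickle.load(open("cams.pkl","rb")); r=d["top"]; im=r["image"]
g=cv2.cvtColor(im,cv2.COLOR_BGR2GRAY)
m=(g>120).astype(np.uint8); 
cs,_=cv2.findContours(m,cv2.RETR_EXTERNAL,cv2.CHAIN_APPROX_NONE)
vis=im.copy()
for c in cs:
    x,y,w,h=cv2.boundingRect(c)
    if 60<w<130 and 60<h<110 and y>170 and y<260:
        hull=cv2.convexHull(c)[:,0].astype(float)
        P=ray(r,hull+0.0,0.06)[:,:2]
        (cx,cy),(a,b),ang=cv2.minAreaRect((P*1000).astype(np.float32))
        print(x,y,w,h,"center",cx,cy,"size",a,b,"ang",ang)
# knob centre candidates
for n in d: print(n,np.linalg.inv(d[n]["camera_from_world"])[:3,3])
z=np.hstack([cv2.resize(im[180:275,330:440],None,fx=5,fy=5,interpolation=cv2.INTER_CUBIC)])
cv2.imwrite("pics/crop1.png",z)
E
```

```text
196 209 101 87 center 529.7105102539062 122.70222473144531 size 118.43553161621094 151.3794708251953 ang 10.562344551086426
337 186 98 81 center 569.9569702148438 -112.46912384033203 size 152.07708740234375 118.57868194580078 ang 80.50862121582031
top [0.44154581 0.0219702  0.94296995]
scene [ 0.03118656 -0.48489236  0.53301041]
```

View pics/crop1.png

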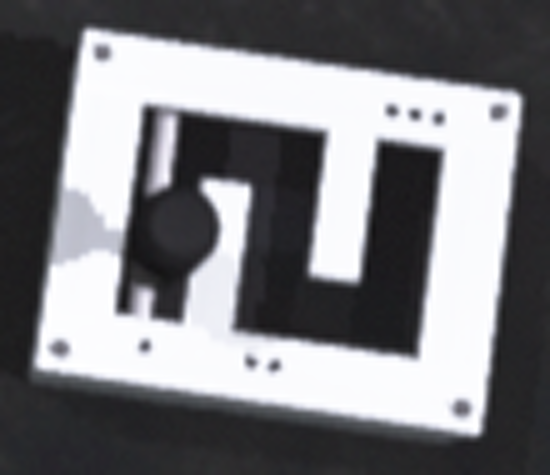

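The crop shows the knob blob at crop (178,230), which is (365.6,226) in the full image. It sits in the one-dot slot, and the gate matches the description.

```bash
python3 - <<'E'
import pickle; from h import *
d=pickle.load(open("cams.pkl","rb")); r=d["top"]
c=np.array([.570,-.1125]);yaw=np.radians(-9.5)
inv=lambda w: (box2w(np.zeros(2),-yaw,np.atleast_2d(w)[:,:2]-c)*1000).round(1)
for z in(.109,.120,.128):
    k=ray(r,[365.6,226],z); print(z,k.round(4),inv(k))
crop=np.array([[145,105],[118,313],[440,148],[418,357],[328,130],[235,330]])/5+[330,180]-0.4
print("slot corners",inv(ray(r,crop,.06)))
# knob in scene
s=d["scene"]; g=cv2.cvtColor(s["image"],cv2.COLOR_BGR2GRAY)
print("scene proj",proj(s,np.r_[ray(r,[365.6,226],.12)[0][:2],.109]))
print(box2w(c,yaw,np.array([[25,40],[25,0],[-25,0],[-25,-40],[30,-40],[28,40]])/1000).round(4))
E
```

```text
0.109 [[ 0.5628 -0.0733  0.109 ]] [[-13.6  37.5]]
0.12 [[ 0.5612 -0.072   0.12  ]] [[-15.4  38.5]]
0.128 [[ 0.56   -0.0711  0.128 ]] [[-16.7  39.2]]
slot corners [[ 35.7  50.8]
 [-36.   50. ]
 [ 36.1 -50.2]
 [-35.6 -51.6]
 [ 36.5 -11.8]
 [-35.8  10.4]]
scene proj [[355.52914294 254.99295765]]
[[ 0.6013 -0.0772]
 [ 0.5947 -0.1166]
 [ 0.5453 -0.1084]
 [ 0.5387 -0.1478]
 [ 0.593  -0.1569]
 [ 0.6042 -0.0777]]
```

Emit:
apply_moves(moves=[1.5, 2.1, 0, 0, 0, 0.1, 3, 4.2, 0, 0, 0, 0.2, 4, 5.7, 0, 0, 0, 0.3, 5, 7.1, 0, 0, 0, 0.4, 6, 8.5, 0, 0, 0, 0.5, 7, 9.9, 0, 0, 0, 0.6, 8, 11.3, 0, 0, 0, 0.7, 9, 12.8, 0, 0, 0, 0.8, 10, 14.2, 0, 0, 0, 0.9, 11, 15.6, 0, 0, 0, 0.96, 12, 17, 0, 0, 0, 0.96, 12.6, 17.9, 0, 0, 0, 0.96, 12.6, 17.9, 0, 0, 0, 0.96, 12.6, 17.9, 0, 0, 0, 0.96, 12.6, 17.9, 0, 0, 0, 0.96, 12.6, 17.9, 0, 0, 0, 0.96], claw=100)

```text
clock: 1.43
tcp_pos: [0.5599, -0.0723, 0.2387]
orientation: [-0.0, 0.764, 0.645, -0.001]
wrist_force: [-0.4, -0.6, 1.3]
finger_gap: 0.0856
grip_force: 0.0
```

```bash
python3 - <<'E'
from workcell import status, vision
import cv2,pickle
s=status.get_state(); print({k:s[k] for k in('clock','tcp_pos','orientation','joint_pos','finger_gap','wrist_force')})
r=vision.read_camera("wrist"); pickle.dump(r,open("w.pkl","wb")); cv2.imwrite("pics/w1.png",r["image"])
E
```

```text
{'clock': 1.4333, 'tcp_pos': array([ 0.55989488, -0.07233907,  0.23868021]), 'orientation': array([-4.44817156e-04,  7.64173979e-01,  6.45009714e-01, -6.33380355e-04]), 'joint_pos': array([-2.70389595e-01,  2.94178233e-01,  1.83026400e-02,  1.29636991e+00,
       -5.44089660e-04,  1.46913096e+00]), 'finger_gap': 0.08560889525783526, 'wrist_force': array([-0.43065715, -0.63878283,  1.31280431])}
```

View pics/w1.png

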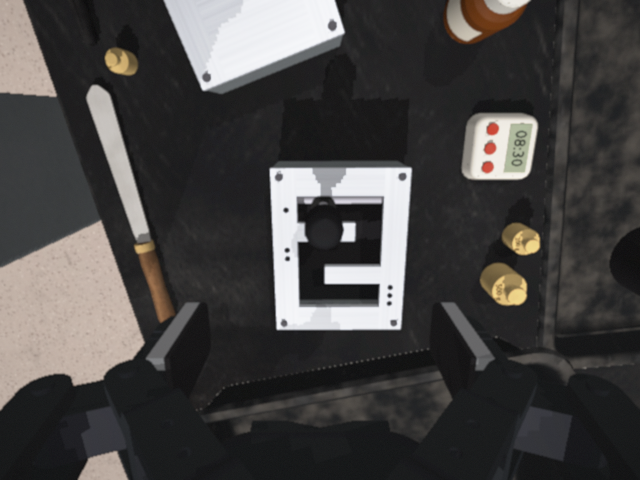

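The wrist view shows the gripper aligned with the box. The knob is at about (324,225), and the plate corners are about (274,168), (411,168), (402,329) and (276,329).

```bash
python3 - <<'E'
import pickle; from h import *
r=pickle.load(open("w.pkl","rb"))
m=(cv2.cvtColor(r["image"],cv2.COLOR_BGR2GRAY)>150).astype(np.uint8)
cs,_=cv2.findContours(m,cv2.RETR_EXTERNAL,cv2.CHAIN_APPROX_NONE)
for c in cs:
    x,y,w,h=cv2.boundingRect(c)
    if 110<w<170 and h>130 and 150<y<200:
        P=ray(r,cv2.convexHull(c)[:,0],.06)[:,:2]; print(x,y,w,h,cv2.minAreaRect((P*1000).astype(np.float32)))
print(ray(r,[324,230],.128),ray(r,[324,225],.12))
print(np.linalg.inv(r["camera_from_world"])[:3,3])
E
```

```text
270 167 142 163 ((569.8322143554688, -113.2456283569336), (151.38430786132812, 117.0602798461914), 80.4390869140625)
[[ 0.56282713 -0.06950388  0.128     ]] [[ 0.56311123 -0.06827897  0.12      ]]
[0.57256966 0.00322192 0.3742592 ]
```

Emit:
apply_moves(moves=[0.06, 0, -1, 0, 0, 0, 0.06, 0, -2, 0, 0, 0, 0.06, 0, -3, 0, 0, 0, 0.06, 0, -4, 0, 0, 0, 0.06, 0, -5, 0, 0, 0, 0.06, 0, -5.6, 0, 0, 0, 0.06, 0, -5.6, 0, 0, 0, 0.06, 0, -5.6, 0, 0, 0])

```text
clock: 2.15
tcp_pos: [0.5604, -0.074, 0.0989]
orientation: [-0.001, 0.765, 0.644, -0.001]
wrist_force: [0.9, 0.2, 0.4]
finger_gap: 0.0854
grip_force: 0.0
```

Emit:
apply_moves(moves=[0, 0, 0, 0, 0, 0, 0, 0, 0, 0, 0, 0, 0, 0, 0, 0, 0, 0, 0, 0, 0, 0, 0, 0, 0, 0, 0, 0, 0, 0, 0, 0, 0, 0, 0, 0, 0, 0, 0, 0, 0, 0, 0, 0, 0, 0, 0, 0, 0, 0, 0, 0, 0, 0, 0, 0, 0, 0, 0, 0], claw=0, newtons=40)

```text
clock: 2.98
tcp_pos: [0.5624, -0.0727, 0.1003]
orientation: [0.001, 0.765, 0.645, 0.0]
wrist_force: [-0.6, -0.3, 6.1]
finger_gap: 0.0261
grip_force: 39.3
```

Emit:
apply_moves(moves=[0.4, -0.05, 0, 0, 0, 0, 0.8, -0.1, 0, 0, 0, 0, 1.2, -0.15, 0, 0, 0, 0, 1.58, -0.2, 0, 0, 0, 0, 1.58, -0.2, 0, 0, 0, 0, 1.58, -0.2, 0, 0, 0, 0])

```text
clock: 3.48
tcp_pos: [0.6032, -0.0782, 0.1004]
orientation: [0.002, 0.765, 0.645, 0.001]
wrist_force: [1.5, -1.4, 5.5]
finger_gap: 0.0266
grip_force: 39.5
```

Emit:
apply_moves(moves=[-0.06, -0.4, 0, 0, 0, 0, -0.13, -0.8, 0, 0, 0, 0, -0.2, -1.2, 0, 0, 0, 0, -0.26, -1.58, 0, 0, 0, 0, -0.26, -1.58, 0, 0, 0, 0, -0.26, -1.58, 0, 0, 0, 0])

```text
clock: 3.98
tcp_pos: [0.5956, -0.1184, 0.1003]
orientation: [0.001, 0.765, 0.644, 0.0]
wrist_force: [0.4, -2.3, 5.0]
finger_gap: 0.0265
grip_force: 39.5
```

```bash
python3 - <<'E'
from workcell import vision
import cv2
r=vision.read_camera("wrist"); a=r["image"]
b=vision.read_camera("scene")["image"][200:350,200:450]
cv2.imwrite("pics/m1.png",cv2.resize(cv2.vconcat([cv2.resize(a,(500,375)),cv2.resize(b,(500,300))]),(444,600)))
E
```

```text
(no output)
```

View pics/m1.png

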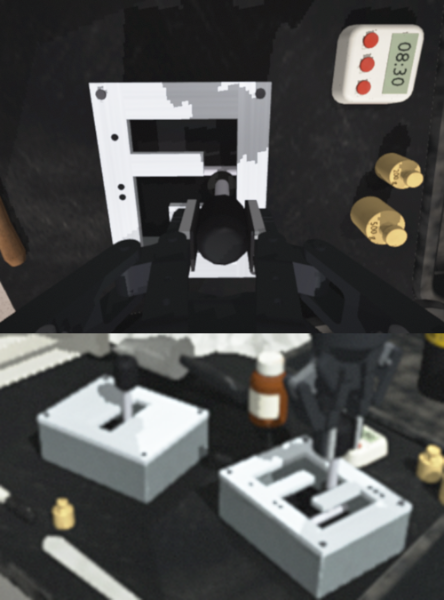

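The picture shows the knob between the pads and the shaft at the far end of the middle slot. The other lever is untouched, and the forces are small, so I'll continue.

Emit:
apply_moves(moves=[-0.4, 0.07, 0, 0, 0, 0, -0.8, 0.13, 0, 0, 0, 0, -1.2, 0.2, 0, 0, 0, 0, -1.6, 0.27, 0, 0, 0, 0, -1.98, 0.33, 0, 0, 0, 0, -1.98, 0.33, 0, 0, 0, 0, -1.98, 0.33, 0, 0, 0, 0])

```text
clock: 4.67
tcp_pos: [0.5449, -0.1092, 0.1003]
orientation: [0.001, 0.765, 0.644, -0.0]
wrist_force: [-2.1, -1.1, 7.8]
finger_gap: 0.0265
grip_force: 40.0
```

Emit:
apply_moves(moves=[-0.06, -0.4, 0, 0, 0, 0, -0.13, -0.8, 0, 0, 0, 0, -0.2, -1.2, 0, 0, 0, 0, -0.26, -1.58, 0, 0, 0, 0, -0.26, -1.58, 0, 0, 0, 0, -0.26, -1.58, 0, 0, 0, 0])

```text
clock: 5.17
tcp_pos: [0.5389, -0.1494, 0.1003]
orientation: [0.001, 0.765, 0.644, -0.0]
wrist_force: [-1.8, -1.0, 7.0]
finger_gap: 0.0265
grip_force: 40.0
```

Emit:
apply_moves(moves=[0.4, -0.07, 0, 0, 0, 0, 0.8, -0.13, 0, 0, 0, 0, 1.2, -0.2, 0, 0, 0, 0, 1.6, -0.27, 0, 0, 0, 0, 2, -0.33, 0, 0, 0, 0, 2.17, -0.36, 0, 0, 0, 0, 2.17, -0.36, 0, 0, 0, 0, 2.17, -0.36, 0, 0, 0, 0])

```text
clock: 5.83
tcp_pos: [0.5944, -0.1581, 0.1003]
orientation: [0.001, 0.765, 0.645, 0.001]
wrist_force: [1.1, -1.7, 5.6]
finger_gap: 0.0261
grip_force: 39.9
```

Emit:
apply_moves(moves=[0, 0, 0, 0, 0, 0, 0, 0, 0, 0, 0, 0, 0, 0, 0, 0, 0, 0, 0, 0, 0, 0, 0, 0, 0, 0, 0, 0, 0, 0, 0, 0, 0, 0, 0, 0, 0, 0, 0, 0, 0, 0, 0, 0, 0, 0, 0, 0], claw=100)

```text
clock: 6.5
tcp_pos: [0.593, -0.1573, 0.0993]
orientation: [-0.0, 0.765, 0.645, 0.0]
wrist_force: [1.1, -0.4, -0.3]
finger_gap: 0.0851
grip_force: 0.0
```

Emit:
apply_moves(moves=[0, 0, 0.6, 0, 0, 0, 0, 0, 1.4, 0, 0, 0, 0, 0, 2.4, 0, 0, 0, 0, 0, 3.4, 0, 0, 0, 0, 0, 4.4, 0, 0, 0, 0, 0, 5.4, 0, 0, 0, 0, -1, 5.4, 0, 0, 0, 0, -2, 5.4, 0, 0, 0, 0, -3, 5.4, 0, 0, 0, 0, -4, 5.4, 0, 0, 0, 0, -4, 5.4, 0, 0, 0, 0, -4, 5.4, 0, 0, 0])

```text
clock: 7.5
tcp_pos: [0.5928, -0.2587, 0.2339]
orientation: [-0.0, 0.765, 0.644, 0.0]
wrist_force: [0.3, -0.2, -0.9]
finger_gap: 0.0853
grip_force: 0.0
```

```bash
python3 - <<'E'
from workcell import vision
import cv2
t=vision.read_camera("top")["image"][170:310,180:450]; b=vision.read_camera("scene")["image"][200:350,200:450]; w=vision.read_camera("wrist")["image"]
cv2.imwrite("pics/f.png",cv2.hconcat([cv2.vconcat([cv2.resize(t,(400,207)),cv2.resize(b,(400,240))]),cv2.resize(w,(400,447))]))
E
```

```text
(no output)
```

View pics/f.png

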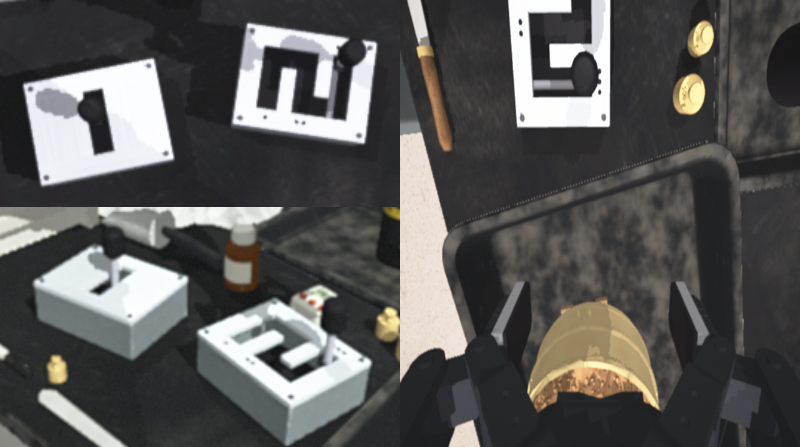

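The picture shows the lever at the far end of the three-dot slot, with its knob at about (417,204.5) in the top view. The damper lever hasn't moved, and the gripper is clear.

```bash
python3 - <<'E'
import pickle; from h import *
from workcell import job,status
k=ray(pickle.load(open("cams.pkl","rb"))["top"],[416.9,204.5],.12)[0,:2]
e=np.linalg.norm(k-[.593,-.1569]); print(k,e,status.get_state()['qvel'].round(3))
if e<.009: print(job.hand_in())
E
```

```text
[ 0.5943135  -0.15425782] 0.0029506645922443052 [ 0.01  -0.005 -0.001 -0.002 -0.001 -0.001]
the job is handed in; nothing more can be done
None
```

I moved the speed lever through the middle slot to the far end of the three-dot slot and let go of it about 3 mm from the target by camera; the other lever looks unmoved, and the job is handed in.

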